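# Fit the matching hub on the double-keyed test shaft

### The arm

A 6-joint arm with a two-finger parallel gripper is mounted at the origin on the work surface. World frame = base frame: x ahead of the robot, y to its left, z up, the work surface at z = 0. Lengths are in m, angles in rad, forces in N, time in s.
With the tool pointing down it reaches from about 0.275 to 0.725 m from the base axis. Payload 5.6 kg.
Tool frame: the origin (TCP) lies on the centre line of the jaws, within the pads' length; the fingertips stand 8 mm ahead of it and the grasp point (between the pads) lies 11 mm behind it; z points along the fingers, y is the line along which they close (so a half turn about z gives the same grasp; the last joint's range is limited). The gripper opens to 85 mm and grips with 20 to 120 N. Pads are 22 mm wide; open, the fingers measure 114 mm over their backs; the gripper's body (76 mm by 85 mm) begins 54 mm behind the grasp point. The pads swing forward as they close: fully open they stand 13 mm farther back than shut.
Start: joints at [1.633, 0.255, 0.108, 0, -1.424, -0.285], TCP at [0.122, 0.536, 0.239] pointing down, gripper open.
Joint ranges: [-2.95, 2.95], [-1.21, 1.97], [-1.09, 1.5], [-2.87, 1.71], [-2.94, -0.07], [-3.05, 3.05]. Speed limits (rad/s): [2.57, 2.57, 3.14, 3.14, 3.14, 3.14].

### API

Orientations are given as a rotation vector (axis times angle).
In Python, from station import robot gives the robot as it stands.
- The arm moves only by the tool carry_out, never from a script. Its argument "motion" is a list that holds one entry, the list of rows, each a list of 7 numbers: the closure, from 0 (fully open) to 1 (shut), then the shift along the tool's x, y, z in mm, then the turn, a rotation vector about the tool's x, y, z in degrees. A call has 1 to 5 rows; each row shifts and turns the commanded pose from where the row before left it, along the tool's axes as they then stand; what a row does not reach is not made up. A row lasts 1/8 s, in which the tool goes at most 62.5 mm and 10.7 degrees, less where a joint would pass 70% of its speed; a pose out of reach is approached as far as the arm can. A call with a gripper value outside its range is refused whole. The fingers move at their own pace and stop on an object; "grip_force" is the grip in N (left out, the last holds). Time passes only in rows, so rows that do not move let the fingers close. It gives the time, the measured TCP pose, the force, the opening and the grip force at its end, in the units of the state.
- robot.get_obs(): the state, without advancing time (a new reading comes with each control period).
- robot.grab_frame(name): name is "scene" or "top"; returns (picture, depth): 400x640x3 uint8, red, green, blue; 400x640 float32, m along the optical axis (not along the pixel's ray), 0 where there is no reading.
- robot.camera_info(name): a dict with "mtx" (3x3 intrinsics, pixels), "rvec" (rotation vector, rad) and "tvec" (3), from world to camera coordinates, as OpenCV has them. Camera axes: x right, y down, z forward; pixel columns grow to the right and rows downward; lengths in m; the calibration is good to about 2 mm. A picture is of the moment at which its call begins. camera_info takes no time and is no camera call.
- robot.close_job(): hands the job in; it is judged then, once.
The state is a dict: "clock": time; "joints": joint angles; "qvel": joint speeds; "tau": joint torques, N m; "tcp_pos": TCP position; "tool_rot": TCP orientation; "contact_force": force on the tool from outside, world axes, zero at the start; "moment": the same for the moment, N m; "finger_gap": finger opening in m; "grip_force": force on a finger pad.
Only numpy, scipy, OpenCV 4.12 (cv2) and the standard library are available. Lean on these libraries where they do the work, as an engineer would, in place of code of your own. Each camera call takes 0.05 s, during which the arm holds its last target. There are 200 camera calls.

### The job

Three flanged aluminium hubs lie on the workshop bench. Pick the one whose keyways line up with the two opposite keys of the upright test shaft and lower it gently, without dropping it, over the shaft with its keyways on the keys until its flange rests flat on the stand's shoulder; let go of it there. Leave the other two hubs where they lie.

Things in the scene. Friction and masses are not known exactly. Their poses are not given: they have to be found in the camera images.
- shaft: Fixed test stand: round base 116 mm wide, 14 high; dark shoulder 76 wide, its flat top (the seat) at z = 30 mm; upright dark 22 mm shaft, tapering from 72 mm to an 8 mm wide tip at 90 mm height. Two bright opposite keys along its own +x and -x: 8 mm wide, out to 23 mm from the axis, from the seat to 68 mm height. Origin on the shaft axis at bench level, z up; same after half a turn.
- hub_a: Loose hub, 0.3-0.6 kg, flange down: flange 96 mm wide, 12 thick; boss 70 wide from 12 to 50 mm height, with two flats 62 mm apart facing own +y and -y (grip these). Bore 30 mm, TWO OPPOSITE keyways along own +x and -x, 17 mm wide, out to 27 mm from the axis. Origin on the axis at the underside, z up; same after half a turn. Fits the shaft with x axes parallel, either way round.
- hub_b: Loose flanged hub like hub_a in material, outer shape, flats, bore and origin, but with its two keyways at a RIGHT ANGLE: along own +x and +y. Does not fit the shaft.
- hub_c: Loose flanged hub like hub_a in material, outer shape, flats, bore and origin, but with only ONE keyway, along own +x. Does not fit the shaft.
Things that resemble listed ones, but are neither listed nor needed, are in the scene too. Leave any black or blue look-alike of the hub_a alone.

How it is judged:
At the end, for the whole second after the job is handed in: hub_a (two opposite keyways) sits on the shaft: its axis within 12 mm of the shaft axis, its flange underside within 5 mm of the seat (30 mm above the bench), its keyway line within 20 degrees of the key line (either way round), tilted less than 6 degrees, and at rest (horizontal distance between hub_a and shaft below 0.012 m and z of hub_a in the frame of shaft between 0.025 and 0.035 m and angle between the x axis of hub_a and the x axis of shaft, either way round below 0.35 rad and angle between hub_a's own z axis and vertical below 0.1 rad and linear speed of hub_a below 0.03 m/s); the robot touches nothing.
It fails at once if one of the other two hubs was moved by more than 30 mm (distance of any of hub_b, hub_c from where it was at the start of the episode above 0.03 m).
It fails at once if the hub was dropped onto the shaft (faster than 0.8 m/s within 40 mm of the shaft axis) (linear speed of hub_a above 0.8 m/s and horizontal distance between hub_a and shaft below 0.04 m).
It also fails if it takes over 38 s, if anything falls off the work surface, if the arm or the gripper's body presses on something with over 40 N, if the wrist force passes 120 N, or if a joint passes its speed limit or range.

## Working session

There is one attempt and no reset: what is moved stays moved. The work goes in short steps, Python scripts to look and compute and a tool call to move; the robot and the scene stay as the last step left them, time stands still between calls to the robot, and variables do not carry over. Pictures are saved under pics/ and viewed, at most 10 in all, crops included, and the job is handed in when it is done.

Besides the shell and the picture viewer there is one more tool, called in YAML: its name, and indented under it one key for each argument. carry_out: Moves the arm, as the interface text tells. Its arguments: {"type":"object","properties":{"motion":{"type":"array","items":{"type":"array","items":{"type":"array","items":{"type":"number"}}}},"grip_force":{"type":"number"}},"required":["motion"]}

```bash
ls; mkdir -p pics
python3 - <<'E'
from station import robot
import cv2,numpy as np
for n in("top","scene"):
    p,d=robot.grab_frame(n); np.savez(f"pics/{n}0.npz",p=p,d=d)
    cv2.imwrite(f"pics/{n}0.png",p[...,::-1]); print(n,robot.camera_info(n))
o=robot.get_obs();print(o)
E
```

```text
pics
top {'mtx': array([[405.97389626,   0.        , 319.72820122],
       [  0.        , 405.97389626, 201.05242723],
       [  0.        ,   0.        ,   1.        ]]), 'rvec': array([ 2.16858961, -2.21542319,  0.04384918]), 'tvec': array([-0.04981656,  0.61027387,  1.08166023])}
scene {'mtx': array([[394.18413138,   0.        , 325.04783023],
       [  0.        , 394.18413138, 197.40897825],
       [  0.        ,   0.        ,   1.        ]]), 'rvec': array([ 2.41123969,  1.07171186, -0.30122764]), 'tvec': array([-0.35183122, -0.39946371,  1.30281514])}
{'clock': 0.1, 'joints': array([ 1.63256480e+00,  2.55656349e-01,  1.07140554e-01, -3.83464637e-04,
       -1.42390686e+00, -2.84618580e-01]), 'qvel': array([-0.00175252, -0.00142269,  0.0028865 ,  0.001675  ,  0.00012835,
       -0.00158558]), 'tau': array([-1.59833049e-03, -3.87606418e+01,  2.38476115e+01,  5.37779868e+00,
       -3.77869510e-03, -9.50718011e-07]), 'tcp_pos': array([0.12141067, 0.5359949 , 0.23851135]), 'tool_rot': array([ 3.12044366e+00, -3.49230874e-01, -1.46559535e-04]), 'contact_force': array([-0.12578231, -0.03385675,  0.37591982]), 'moment': array([ 0.03336693,  0.00135476, -0.02915681]), 'grip_force': 0.0, 'finger_gap': 0.08536050770311192}
```

View pics/top0.png

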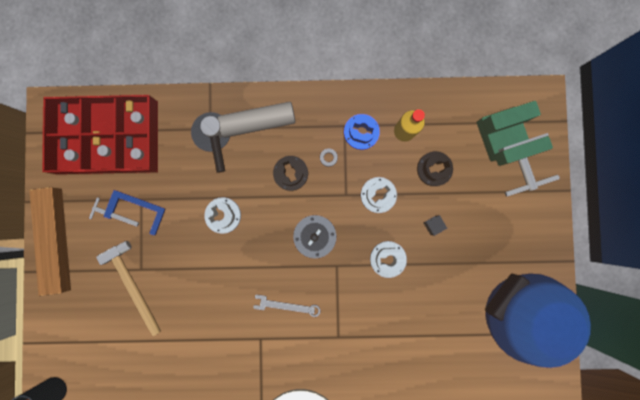

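View pics/scene0.png

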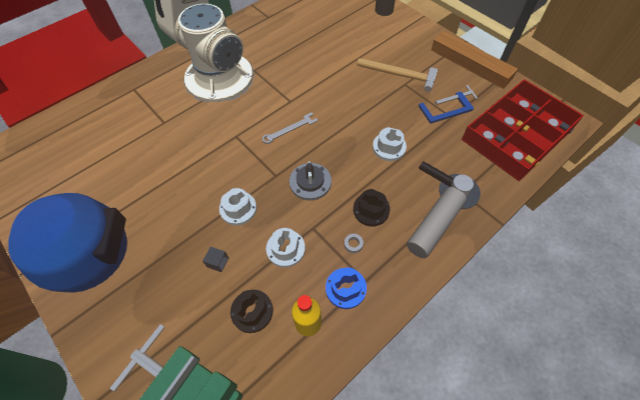

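Candidates in the top picture: silver hubs at (222,215), (379,195) and (388,260). The brown, black and blue look-alikes are ignored. (379,195) seems to have two opposite keyways. The shaft is at (315,237). I'll confirm this in rectified crops.

```bash
cat > h.py <<'E'
import cv2,numpy as np
from station import robot
def cam(n):
    c=robot.camera_info(n); return c["mtx"],c["rvec"],c["tvec"],cv2.Rodrigues(c["rvec"])[0]
def world(n,d):
    K,r,t,R=cam(n); v,u=np.indices(d.shape)
    P=np.stack([(u-K[0,2])/K[0,0]*d,(v-K[1,2])/K[1,1]*d,d],-1)
    return (P-t)@R
def plane(n,uv,z):
    K,r,t,R=cam(n); ray=R.T@np.linalg.inv(K)@np.array([*uv,1.]); c=-R.T@t
    return c+ray*(z-c[2])/ray[2]
def rect(n,p,cx,cy,z,half=.06,S=260):
    "ortho view of plane z: image right=+x, up=+y"
    K,r,t,R=cam(n); a=np.linspace(-half,half,S)
    X,Y=np.meshgrid(cx+a,cy-a); W=np.stack([X,Y,0*X+z],-1).reshape(-1,3)
    q=cv2.projectPoints(W,r,t,K,None)[0].reshape(S,S,2).astype(np.float32)
    return cv2.remap(p,q[...,0],q[...,1],cv2.INTER_CUBIC)
E
python3 - <<'E'
from h import *
f=np.load("pics/top0.npz");p,d=f["p"],f["d"];W=world("top",d)
out=[]
for nm,uv,z in(("L",(222,215),.05),("M",(379,195),.05),("R",(388,260),.05),("S",(315,237),.068)):
    c=plane("top",uv,z)
    near=np.hypot(W[...,0]-c[0],W[...,1]-c[1])<.06
    for lo,hi in((.042,.06),(.006,.02),(.02,.04)):
        m=near&(W[...,2]>lo)&(W[...,2]<hi)
        if m.sum()>10:
            q=W[m][:,:2].astype(np.float32);print(nm,lo,m.sum(),"circ",cv2.minEnclosingCircle(q),"mean",q.mean(0),"z",np.median(W[m][:,2]))
    im=rect("top",p,c[0],c[1],z); print(nm,"crop centre",c); out.append(im)
cv2.imwrite("pics/crops.png",np.vstack([np.hstack(out[:2]),np.hstack(out[2:])])[...,::-1])
E
```

```text
L 0.042 412 circ ((0.5754580497741699, 0.2029303014278412), 0.03546692430973053) mean [0.57530564 0.20036644] z 0.05133085184835153
L 0.006 419 circ ((0.5723743438720703, 0.1994181126356125), 0.053220976144075394) mean [0.5744973  0.19254714] z 0.013424006959027875
L 0.02 74 circ ((0.5756754279136658, 0.19794878363609314), 0.0339694581925869) mean [0.5763256  0.19845535] z 0.030294656799460293
L crop centre [0.57634214 0.19315967 0.05      ]
M 0.042 388 circ ((0.6223388314247131, -0.22137893736362457), 0.03557724133133888) mean [ 0.6222579  -0.22138536] z 0.05056552957763634
M 0.006 438 circ ((0.6217926740646362, -0.21452677249908447), 0.0551467202603817) mean [ 0.6198129  -0.21645015] z 0.012601014302292539
M 0.02 39 circ ((0.6206039786338806, -0.21785026788711548), 0.03228830546140671) mean [ 0.62004936 -0.21448036] z 0.02873503109833834
M crop centre [ 0.61981272 -0.2182572   0.05      ]
R 0.042 427 circ ((0.44828298687934875, -0.24228103458881378), 0.03521936386823654) mean [ 0.44870403 -0.2435649 ] z 0.05055077210113585
R 0.006 449 circ ((0.4530334770679474, -0.24154606461524963), 0.052700307220220566) mean [ 0.45206657 -0.23581807] z 0.01269041724958183
R 0.02 52 circ ((0.4563789963722229, -0.23407882452011108), 0.032952696084976196) mean [ 0.45301166 -0.23193796] z 0.033995560130479385
R crop centre [ 0.45063416 -0.23676886  0.05      ]
S 0.006 766 circ ((0.514453649520874, -0.04912998527288437), 0.059619300067424774) mean [ 0.5134655  -0.04719516] z 0.014974174940728238
S 0.02 576 circ ((0.5107246041297913, -0.04380103200674057), 0.05415245145559311) mean [ 0.5141937  -0.04591656] z 0.031046729395424986
S crop centre [ 0.5146519  -0.04925999  0.068     ]
```

View pics/crops.png

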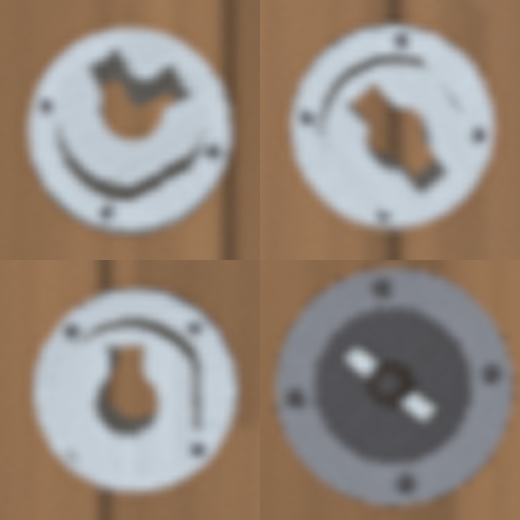

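The middle hub M at (379,195) has two opposite keyways, so it is hub_a. L, at (222,215), has its keyways at a right angle and R, at (388,260), has only one. Next I get precise angles and the tool-axis offsets.

```bash
cat >> h.py <<'E'
from scipy.spatial.transform import Rotation as Ro
def blob(im,mask,c,half=.06):
    S=im.shape[0]; m=cv2.moments(mask.astype(np.uint8),True); s=2*half/(S-1)
    a=-.5*np.degrees(np.arctan2(2*m["mu11"],m["mu20"]-m["mu02"]))
    return c[0]-half+m["m10"]/m["m00"]*s, c[1]+half-m["m01"]/m["m00"]*s, a, m["m00"]*s*s*1e6
def tool(o): return Ro.from_rotvec(o["tool_rot"])
E
python3 - <<'E'
from h import *
from scipy import ndimage
f=np.load("pics/top0.npz");p=f["p"]
S=260;yy,xx=np.indices((S,S));s=.12/(S-1)
c=np.array([.6223,-.2214]);im=rect("top",p,*c,.05).astype(int)
sat=(im.max(-1)-im.min(-1)); 
rad=np.hypot(xx-S/2,yy-S/2)*s
lab,n=ndimage.label((im.max(-1)<165)&(rad<.03)); k=np.argmax(np.bincount(lab.ravel())[1:])+1
print("hub",blob(im,lab==k,c))
c=np.array([.5145,-.0485]);im=rect("top",p,*c,.068).astype(int)
rad=np.hypot(xx-S/2,yy-S/2)*s
print("keys",blob(im,(im.min(-1)>150)&(rad<.032),c))
K,r,t,R=cam("top");print("cam pos",-R.T@t)
o=robot.get_obs();M=tool(o).as_matrix();print(M.round(3))
print("hub delta tool mm",M.T@(np.array([.6223,-.2214,.15])-o["tcp_pos"])*1e3)
print("y axis angle",np.degrees(np.arctan2(M[1,1],M[0,1])))
E
```

```text
hub (np.float64(0.6235490112199921), np.float64(-0.22266335273172186), np.float64(-51.03532513302487), 1109.6077876000656)
keys (np.float64(0.5146935191408876), np.float64(-0.04675395088552983), np.float64(-37.89490413008273), 159.06739613303318)
cam pos [ 0.55516782 -0.07223234  1.10971884]
[[ 0.975 -0.221 -0.   ]
 [-0.221 -0.975 -0.002]
 [ 0.     0.002 -1.   ]]
hub delta tool mm [655.92223415 627.77851851  89.61901826]
y axis angle -102.77160824118235
```

carry_out:
  motion:
    - [[0, 43, 41, 0, 0, 0, 0], [0, 43, 41, 0, 0, 0, 0], [0, 43, 41, 0, 0, 0, 0], [0, 43, 41, 0, 0, 0, 0], [0, 43, 41, 0, 0, 0, 0]]

```text
clock: 0.72
tcp_pos: [0.2864, 0.2871, 0.2391]
tool_rot: [3.122, -0.348, -0.0]
contact_force: [1.5, 2.1, -0.1]
finger_gap: 0.085
grip_force: 0.0
```

carry_out:
  motion:
    - [[0, 43, 41, 0, 0, 0, 0], [0, 43, 41, 0, 0, 0, 0], [0, 43, 41, 0, 0, 0, 0], [0, 43, 41, 0, 0, 0, 0], [0, 43, 41, 0, 0, 0, 0]]

```text
clock: 1.35
tcp_pos: [0.4509, 0.0397, 0.2391]
tool_rot: [-3.122, 0.349, 0.0]
contact_force: [0.7, 0.3, 0.0]
finger_gap: 0.0854
grip_force: 0.0
```

carry_out:
  motion:
    - [[0, 43, 41, 0, 0, 0, 0], [0, 43, 41, 0, 0, 0, 0], [0, 43, 41, 0, 0, 0, 0], [0, 43, 41, 0, 0, 0, 0], [0, 0, 0, 0, 0, 0, 0]]

```text
clock: 1.98
tcp_pos: [0.5824, -0.1595, 0.2364]
tool_rot: [3.121, -0.356, -0.007]
contact_force: [-0.9, 0.6, -0.8]
finger_gap: 0.0851
grip_force: 0.0
```

carry_out:
  motion:
    - [[0, 0, 0, 20, 0, 0, 10], [0, 0, 0, 20, 0, 0, 10], [0, 0, 0, 20, 0, 0, 10], [0, 0, 0, 20, 0, 0, 9], [0, 0, 0, 0, 0, 0, 0]]

```text
clock: 2.6
tcp_pos: [0.5804, -0.1556, 0.1577]
tool_rot: [2.827, -1.368, -0.006]
contact_force: [0.8, 0.4, 0.4]
finger_gap: 0.0854
grip_force: 0.0
```

```bash
cat > w.py <<'E'
import sys
from h import *
x,y,z,a=map(float,sys.argv[1:5])  # target TCP, closing-axis angle deg
o=robot.get_obs();M=tool(o).as_matrix();
print(o["clock"],o["tcp_pos"],"gap",o["finger_gap"],"grip",o["grip_force"],"F",o["contact_force"].round(1),"q",o["joints"].round(2))
print("delta tool mm",(M.T@(np.array([x,y,z])-o["tcp_pos"])*1e3).round(1),"turn z",round(-((a-np.degrees(np.arctan2(M[1,1],M[0,1]))+90)%180-90),1),"zaxis",M[:,2].round(3))
E
python3 w.py .6227 -.2216 .026 38.0
```

```text
2.6 [ 0.58035536 -0.15557026  0.15767215] gap 0.08542761846743605 grip 0.0 F [0.8 0.4 0.4] q [-0.    0.39  0.09 -0.   -1.28  0.67]
delta tool mm [ 78.5   7.4 131.5] turn z 0.3 zaxis [-0.004  0.001 -1.   ]
```

carry_out:
  motion:
    - [[0, 39, 4, 10, 0, 0, 0], [0, 39, 3, 10, 0, 0, 0], [0, 0, 0, 20, 0, 0, 0], [0, 0, 0, 0, 0, 0, 0]]

```text
clock: 3.1
tcp_pos: [0.6238, -0.2218, 0.1184]
tool_rot: [2.828, -1.368, -0.004]
contact_force: [-0.5, -1.3, 0.3]
finger_gap: 0.0854
grip_force: 0.0
```

```bash
python3 w.py .6227 -.2216 .026 38.0
python3 - <<'E'
from h import *
p,d=robot.grab_frame("scene");cv2.imwrite("pics/s1.png",cv2.resize(p[150:310,200:400],None,fx=3,fy=3)[...,::-1])
E
```

```text
3.1 [ 0.62379765 -0.22179802  0.11838642] gap 0.08543470919033141 grip 0.0 F [-0.5 -1.3  0.3] q [-0.11  0.53  0.22 -0.   -1.26  0.78]
delta tool mm [-0.6  0.6 92.4] turn z 0.4 zaxis [-0.003  0.001 -1.   ]
```

View pics/s1.png

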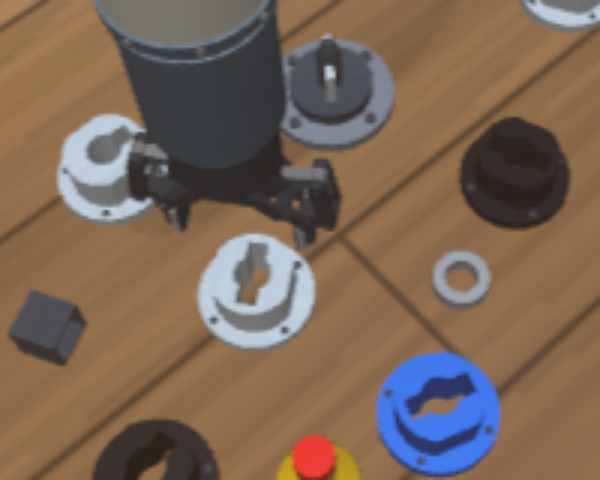

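The crop shows the open gripper squarely above hub_a, at about (257,290) in the crop, with the fingers facing its flats. I'm descending and gripping.

carry_out:
  motion:
    - [[0, 0, 0, 35, 0, 0, 0], [0, 0, 0, 35, 0, 0, 0], [0, 0, 0, 15, 0, 0, 0], [0, 0, 0, 9, 0, 0, 0], [0, 0, 0, 0, 0, 0, 0]]

```text
clock: 3.78
tcp_pos: [0.6251, -0.222, 0.0261]
tool_rot: [-2.827, 1.37, -0.002]
contact_force: [0.9, -0.5, -0.5]
finger_gap: 0.0851
grip_force: 0.0
```

carry_out:
  motion:
    - [[0.6, 0, 0, 0, 0, 0, 0], [0.8, 0, 0, 0, 0, 0, 0], [1, 0, 0, 0, 0, 0, 0], [1, 0, 0, 0, 0, 0, 0], [1, 0, 0, 0, 0, 0, 0]]
  grip_force: 70

```text
clock: 4.4
tcp_pos: [0.6257, -0.2223, 0.027]
tool_rot: [-2.827, 1.371, -0.005]
contact_force: [0.0, 1.5, 6.4]
finger_gap: 0.061
grip_force: 78.9
```

```bash
python3 w.py .6227 -.2216 .15 38.0
```

```text
4.4 [ 0.62566216 -0.22229876  0.02704112] gap 0.060993257715900584 grip 78.94493579864502 F [0.  1.5 6.4] q [-0.11  0.6   0.09  0.   -1.06  0.77]
delta tool mm [  -2.1    1.7 -123. ] turn z 0.3 zaxis [ 0.003 -0.001 -1.   ]
```

carry_out:
  motion:
    - [[1, 0, 0, -15, 0, 0, 0], [1, 0, 0, -30, 0, 0, 0], [1, 0, 0, -40, 0, 0, 0], [1, 0, 0, -40, 0, 0, 0], [1, 0, 0, 0, 0, 0, 0]]

```text
clock: 5.03
tcp_pos: [0.6263, -0.2226, 0.1547]
tool_rot: [-2.825, 1.371, -0.011]
contact_force: [0.8, -0.1, -3.5]
finger_gap: 0.0609
grip_force: 78.2
```

```bash
python3 w.py .515 -.047 .152 52.1
python3 - <<'E'
from h import *
p,d=robot.grab_frame("scene");cv2.imwrite("pics/s2.png",cv2.resize(p[130:310,200:400],None,fx=3,fy=3)[...,::-1])
E
```

```text
5.025 [ 0.6263079  -0.2226468   0.15472087] gap 0.06092435740008186 grip 78.22325348854065 F [ 0.8 -0.1 -3.5] q [-0.11  0.51  0.27  0.   -1.33  0.77]
delta tool mm [-206.9  -21.3    1.6] turn z -13.9 zaxis [ 0.007 -0.002 -1.   ]
```

View pics/s2.png

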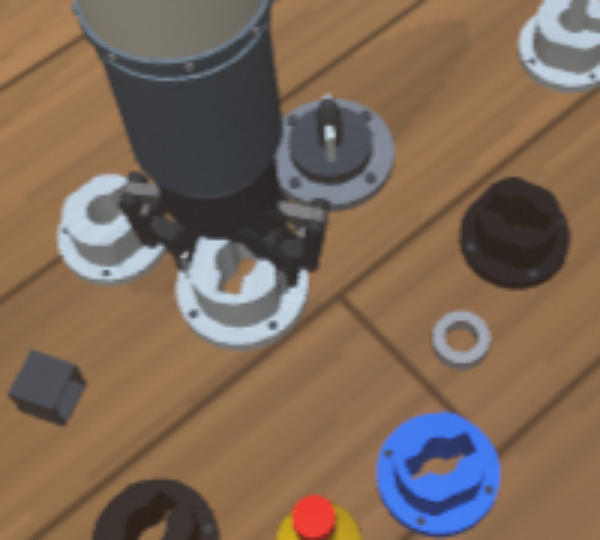

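The hub is held level. Now I carry it over the shaft.

carry_out:
  motion:
    - [[1, -35, -4, 0, 0, 0, 0], [1, -50, -5, 0, 0, 0, 0], [1, -50, -5, 0, 0, 0, 0], [1, -45, -5, 0, 0, 0, 0], [1, -25, -2, 0, 0, 0, 0]]

```text
clock: 5.7
tcp_pos: [0.5115, -0.0464, 0.1486]
tool_rot: [2.826, -1.37, -0.006]
contact_force: [0.6, -0.6, -2.8]
finger_gap: 0.0611
grip_force: 78.0
```

carry_out:
  motion:
    - [[1, 0, 0, 0, 0, 0, -7], [1, 0, 0, 0, 0, 0, -7], [1, 0, 0, 0, 0, 0, 0], [1, 0, 0, 0, 0, 0, 0]]

```text
clock: 6.2
tcp_pos: [0.5136, -0.0481, 0.1494]
tool_rot: [2.971, -1.02, -0.003]
contact_force: [0.1, -0.5, -2.6]
finger_gap: 0.0607
grip_force: 77.9
```

```bash
python3 w.py .5169 -.0485 .152 52.1
python3 - <<'E'
from h import *
from scipy.optimize import least_squares
p,d=robot.grab_frame("scene");np.savez("pics/s3.npz",p=p,d=d)
o=robot.get_obs();zt=o["tcp_pos"][2];c=o["tcp_pos"][:2]
W=world("scene",d);near=np.hypot(*(W[...,:2]-c).transpose(2,0,1))<.06
h=zt-.027
for nm,lo,hi,R in(("flange side",h+.001,h+.010,.048),("boss side",h+.018,h+.04,.035)):
    m=near&(W[...,2]>lo)&(W[...,2]<hi); q=W[m][:,:2]
    r=least_squares(lambda v:np.hypot(*(q-v).T)-R,c,loss="soft_l1",f_scale=.001)
    print(nm,m.sum(),r.x,"rms",np.sqrt(np.mean(r.fun**2)))
m=near&(W[...,2]>h+.010)&(W[...,2]<h+.016);print("flange top z",np.median(W[m][:,2]),h+.012)
# same fit on the shaft base + shoulder from the first picture
d0=np.load("pics/scene0.npz")["d"];W=world("scene",d0);s=np.array([.515,-.047]);near=np.hypot(*(W[...,:2]-s).transpose(2,0,1))<.07
for nm,lo,hi,R in(("base side",.002,.011,.058),("shoulder side",.018,.027,.038)):
    m=near&(W[...,2]>lo)&(W[...,2]<hi); q=W[m][:,:2]
    r=least_squares(lambda v:np.hypot(*(q-v).T)-R,s,loss="soft_l1",f_scale=.001);print(nm,m.sum(),r.x,np.sqrt(np.mean(r.fun**2)))
cv2.imwrite("pics/s3.png",cv2.resize(p[90:270,220:420],None,fx=3,fy=3)[...,::-1])
E
```

```text
6.2 [ 0.51355309 -0.04810711  0.14938559] gap 0.06068877149047727 grip 77.8899335861206 F [ 0.1 -0.5 -2.6] q [ 0.21  0.24 -0.15 -0.   -1.19  0.7 ]
delta tool mm [ 2.9 -1.7 -2.6] turn z -0.0 zaxis [-0.002 -0.    -1.   ]
flange side 131 [ 0.51619875 -0.04826747] rms 0.009791123554626186
boss side 220 [ 0.51712039 -0.04865809] rms 0.006526081409028534
flange top z 0.13456956179218962 0.1346465994910527
base side 135 [ 0.51782695 -0.04781072] 0.006261706804785189
shoulder side 84 [ 0.51821755 -0.04728145] 0.007637066235144209
```

View pics/s3.png

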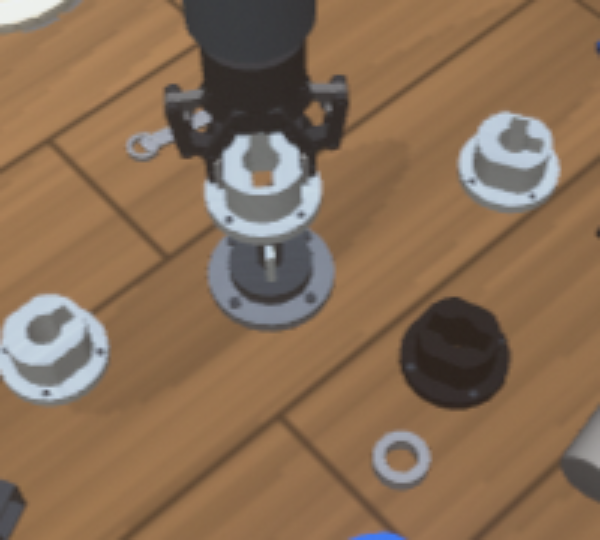

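The hub hangs level about 30 mm above the shaft tip, at about (262,190) in the crop against the shaft at (270,270), with its keyways along the key line. I'm applying a small correction and lowering in stages.

carry_out:
  motion:
    - [[1, 1.6, -1.7, 10, 0, 0, 0], [1, 0, 0, 15, 0, 0, 0], [1, 0, 0, 15, 0, 0, 0], [1, 0, 0, 10, 0, 0, 0], [1, 0, 0, 0, 0, 0, 0]]

```text
clock: 6.88
tcp_pos: [0.5158, -0.0478, 0.0992]
tool_rot: [2.971, -1.017, -0.003]
contact_force: [-0.4, 0.1, -3.0]
finger_gap: 0.0608
grip_force: 77.9
```

carry_out:
  motion:
    - [[1, 0, 0, 3, 0, 0, 0], [1, 0, 0, 3, 0, 0, 0], [1, 0, 0, 2, 0, 0, 0], [1, 0, 0, 0, 0, 0, 0]]

```text
clock: 7.38
tcp_pos: [0.5164, -0.0477, 0.0922]
tool_rot: [2.972, -1.017, -0.0]
contact_force: [-0.6, 0.4, -3.6]
finger_gap: 0.0612
grip_force: 77.9
```

```bash
python3 w.py .5155 -.048 .057 52.1
```

```text
7.375 [ 0.51643006 -0.04765158  0.09222831] gap 0.061162113439874634 grip 77.89277672767639 F [-0.6  0.4 -3.6] q [ 0.21  0.29 -0.24 -0.   -1.05  0.7 ]
delta tool mm [-0.5  0.8 35.2] turn z 0.1 zaxis [-0. -0. -1.]
```

No contact, and the hub is already past the key tops. I keep lowering.

carry_out:
  motion:
    - [[1, 0, 0, 5, 0, 0, 0], [1, 0, 0, 6, 0, 0, 0], [1, 0, 0, 6, 0, 0, 0], [1, 0, 0, 5, 0, 0, 0], [1, 0, 0, 0, 0, 0, 0]]

```text
clock: 8.0
tcp_pos: [0.5161, -0.0477, 0.0697]
tool_rot: [2.972, -1.017, -0.002]
contact_force: [-0.4, 0.3, -3.5]
finger_gap: 0.061
grip_force: 77.9
```

carry_out:
  motion:
    - [[1, 0, 0, 4, 0, 0, 0], [1, 0, 0, 4, 0, 0, 0], [1, 0, 0, 2, 0, 0, 0], [1, 0, 0, 0, 0, 0, 0]]

```text
clock: 8.5
tcp_pos: [0.5164, -0.0477, 0.0601]
tool_rot: [2.972, -1.017, -0.0]
contact_force: [0.2, -0.3, -2.7]
finger_gap: 0.0609
grip_force: 77.9
```

```bash
python3 w.py .5155 -.048 .057 52.1
```

```text
8.5 [ 0.51639304 -0.04767851  0.06011348] gap 0.060887360144070514 grip 77.8922438621521 F [ 0.2 -0.3 -2.7] q [ 0.21  0.32 -0.28  0.   -0.97  0.7 ]
delta tool mm [-0.5  0.8  3.1] turn z 0.1 zaxis [-0. -0. -1.]
```

carry_out:
  motion:
    - [[1, 0, 0, 1.5, 0, 0, 0], [1, 0, 0, 1, 0, 0, 0], [1, 0, 0, 1, 0, 0, 0], [1, 0, 0, 0, 0, 0, 0]]

```text
clock: 9.0
tcp_pos: [0.5165, -0.0476, 0.0571]
tool_rot: [-2.973, 1.017, -0.0]
contact_force: [-1.1, 1.1, -0.3]
finger_gap: 0.0611
grip_force: 78.2
```

carry_out:
  motion:
    - [[1, 0, 0, 0.7, 0, 0, 0], [1, 0, 0, 0, 0, 0, 0]]

```text
clock: 9.25
tcp_pos: [0.5165, -0.0476, 0.057]
tool_rot: [-2.973, 1.016, -0.001]
contact_force: [-3.6, 1.0, 6.2]
finger_gap: 0.0606
grip_force: 79.2
```

The hub is seated: force is rising at z = 0.057. I release it and retreat.

carry_out:
  motion:
    - [[0.5, 0, 0, 0, 0, 0, 0], [0, 0, 0, 0, 0, 0, 0], [0, 0, 0, 0, 0, 0, 0], [0, 0, 0, 0, 0, 0, 0]]
  grip_force: 20

```text
clock: 9.75
tcp_pos: [0.5167, -0.0477, 0.0561]
tool_rot: [-2.972, 1.017, -0.001]
contact_force: [-0.5, -0.7, -0.6]
finger_gap: 0.0853
grip_force: 0.0
```

carry_out:
  motion:
    - [[0, 0, 0, -10, 0, 0, 0], [0, 0, 0, -25, 0, 0, 0], [0, 0, 0, -40, 0, 0, 0], [0, 0, 0, -50, 0, 0, 0], [0, 0, 0, -30, 0, 0, 0]]

```text
clock: 10.38
tcp_pos: [0.5173, -0.0478, 0.2147]
tool_rot: [-2.971, 1.016, -0.006]
contact_force: [0.1, 0.7, 0.2]
finger_gap: 0.0857
grip_force: 0.0
```

carry_out:
  motion:
    - [[0, -50, 0, 0, 0, 0, 0], [0, -50, 0, 0, 0, 0, 0], [0, -40, 0, 0, 0, 0, 0], [0, 0, 0, 0, 0, 0, 0]]

```text
clock: 10.88
tcp_pos: [0.4046, 0.0391, 0.2123]
tool_rot: [-2.972, 1.012, -0.002]
contact_force: [0.1, -0.5, 0.8]
finger_gap: 0.0856
grip_force: 0.0
```

Run:
```python
from h import *
o=robot.get_obs();print(o["clock"],o["tcp_pos"],o["finger_gap"])
p,d=robot.grab_frame("scene");W=world("scene",d)
near=np.hypot(W[...,0]-.515,W[...,1]+.047)<.045
for lo,hi in((.036,.05),(.07,.09)):
    m=near&(W[...,2]>lo)&(W[...,2]<hi);q=W[m];A=np.c_[q[:,:2],np.ones(len(q))]
    print(m.sum(),np.median(q[:,2]))
q2=p[90:270,220:420];t,_=robot.grab_frame("top")
cv2.imwrite("pics/s4.png",np.hstack([cv2.resize(q2,(500,450)),cv2.resize(rect("top",t,.515,-.047,.08),(300,300),interpolation=2) if 0 else cv2.copyMakeBorder(rect("top",t,.515,-.047,.08),0,190,0,0,0)])[...,::-1])
```

```text
10.875 [0.40455015 0.03905149 0.2123361 ] 0.08558969429305203
224 0.04232056092181945
441 0.0795739110513828
```

View pics/s4.png

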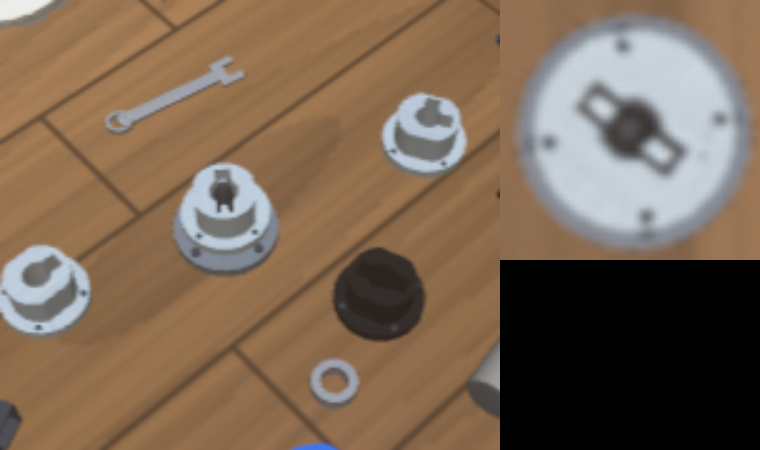

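The hub sits flat on the shoulder with both keys in its keyways (crop about (225,200), top view (632,130)). The boss top is at 0.080, which is the expected 0.030 + 0.050. I'm handing the job in.

```bash
python3 -c "
from station import robot
print(robot.close_job())"
```

```text
the job is handed in; nothing more can be done
None
```

The two-opposite-keyway hub (hub_a) is seated flat on the shoulder with its keyways on the keys and released; the other two hubs were not touched, and the job was handed in at about 11 s on the robot clock.

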